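# Peel the top tray off a stuck stack and hold it up

## Robot

A 6-joint arm with a two-finger parallel gripper is mounted at the origin on a cart in front of the work surface, level with it; the furniture and walls round the work are solid. World frame = base frame: x ahead of the robot, y to its left, z up, the work surface at z = 0. Lengths are in m, angles in degrees, forces in N, time in s.
With the tool pointing down it reaches from about 0.275 to 0.75 m from the base axis. Payload 10.2 kg.
Tool frame: the origin (TCP) lies between the finger pads; the fingertips stand 14 mm ahead of it and the grasp point (between the pads) lies 5 mm behind it (bot.tips_ahead is the z of the fingertips in the tool frame, in m); z points along the fingers, y is the line along which they close (so a half turn about z gives the same grasp; the last joint's range is limited). The gripper opens to 88 mm and grips with 3 to 60 N. Pads are 18 mm wide; open, the fingers measure 123 mm over their backs; the gripper's body (75 mm by 187 mm) begins 45 mm behind the grasp point.
Start: joints at [50.856, 17.928, 85.812, -0, 76.261, -12.8], TCP at [0.233, 0.47, 0.22] pointing down, gripper open.
Joint ranges: [-168.41, 168.41], [-55.51, 124.54], [10.69, 146.95], [-70.63, 250.63], [1, 178], [-165.06, 165.06]. Speed limits (degrees/s): [136.94, 136.94, 172.46, 180, 180, 180].

## Interface

Orientations are given as [roll, pitch, yaw] about the fixed x, y, z axes, in that order (R = Rz(yaw) Ry(pitch) Rx(roll)).
In Python, from rig import readout, vision, bot gives the robot as it stands. The module is installed in compiled form; this text tells all that it offers.
- The arm moves only by the tool send_rows, never from a script. Its argument "rows" is a list of rows, each a list of 3 entries, a list of its own where there are three numbers: the finger opening in cm, from 0 to 8.81, then the shift along the tool's x, y, z in cm, then the turn, a rotation vector about the tool's x, y, z in degrees. In form: [[claw, [dx, dy, dz], [ax, ay, az]], ...]. A call has 1 to 20 rows; each row is the pose to reach, as a shift and turn from the pose commanded when the call began, along the tool's axes at that moment; what a row does not reach only later rows make up. A row lasts 1/12 s, in which the tool goes at most 41.7 mm and 7.16 degrees, less where a joint would pass 70% of its speed; a pose out of reach is approached as far as the arm can. A call with a gripper value outside its range is refused whole. The fingers move at their own pace and stop on an object; "grip_force" is the grip in N (left out, the last holds). Time passes only in rows, so rows that repeat a pose let the fingers close. It gives the time, the measured TCP pose, the force, the opening and the grip force at its end, in the units of the state.
- readout.read_state(): the state, without advancing time (a new reading comes with each control period).
- vision.get_image(name): name is "scene" or "top"; returns a dict with "frame" (480x640x3 uint8, blue, green, red), "fov_y" (degrees; the focal length in pixels is half the picture's height over the tangent of half this angle, whatever the lens; pixels are square), "cx", "cy" (the principal point, pixels), "view" (4x4, takes a point from world to camera coordinates). Camera axes: x right, y up, looking along -z (the intrinsics and any distortion apply to the point x, -y, -z); pixel columns grow to the right and rows downward; lengths in m; the calibration is good to about 2 mm. A picture is of the moment at which its call begins. There is no depth.
- bot.hand_in(): hands the job in; it is judged then, once.
The state is a dict: "time_s": time; "q": joint angles; "dq": joint speeds; "tau": joint torques, N m; "position": TCP position; "eef_rot": TCP orientation; "force": force on the tool from outside, world axes, zero at the start; "ft_torque": the same for the moment, N m; "gripper_width": finger opening in m; "grasp_force": force on a finger pad.
Only numpy, scipy, OpenCV 4.12 (cv2) and the standard library are available. Lean on these libraries where they do the work, as an engineer would, in place of code of your own. Each camera call takes 0.05 s, during which the arm holds its last target. There are 200 camera calls.

## Task

Lift the hold-down weight out of the top tray and hang it by its eye on the peg of the stand, letting go of it there. Then take the top tray by the lug at its corner and peel it off the sticky stack, raising that corner first while the opposite corner still rests in the stack; the lower trays must stay standing where they are. Finish holding the tray up by its lug, roughly level and still, clear of everything, its floor at least 20 cm above the worktop: the program ends while the gripper holds it.

Things in the scene. Friction and masses are not known exactly. Their poses are not given: they have to be found in the camera images.
- top_tray: Top tray, aluminium, loose, 0.12 kg. Origin: centre of its underside, x along its long side. 140 x 100 mm (rim flange 148 x 108), 38 mm high, floor 2.5 mm. Its lower 20 mm is 124 x 84 mm and sits 16 mm deep in the tray below with 5.5 mm play. It sticks: rubber pads at both long sides near the +x end (x = 45 mm) cling to it, several N, until that part is 8 mm up
- lug (a point): Middle of the top face of the lug outside the top tray's (-x, -y) corner, axes as the tray. An upright fin, 20 mm long on the line from tray centre to corner (35.5 degrees from -x towards -y), 10 mm thick across it, 20 mm above the rim. Grip it across the 10 mm, fingertips just above the rim, about 17 mm below this point
- lug_corner (a point): Point on the underside of the top tray at the bottom corner next to the lug (60 mm and 40 mm from the centre); axes as the tray
- far_corner (a point): The bottom corner across from the lug_corner, the last to leave the stack when peeling. Tilted over 0.3 rad while this corner is still down, the walls may jam: lift by then. Axes as the tray
- stack: The two lower trays, same shape, fast to each other, weighted: one loose body, 0.95 kg, upper rim 60 mm high. Origin: centre of its underside; the top tray's starts 44 mm above it, axes alike. The upper of the two has its lug at the (+x, +y) corner, 22 mm lower than the top tray's; the lowest has it under the top tray's
- weight: Steel hold-down weight, about 0.25 kg, standing in the top tray. Origin: centre of its underside, z up. Round foot 56 mm wide, 12 mm high, stem, flat eye, and on it a grip head 10 mm thick along x, 24 mm wide along y, 93 to 123 mm above the underside. Grip across the 24 mm, fingertips no lower than 97 mm above the underside, clear of the eye
- eye (a point): Centre of the weight's eye, 75 mm above its underside. Clear hole 24 mm, ring 40 mm outside, 10 mm thick; the hole runs along the weight's x
- peg_stand: Fixed stand: base plate 120 x 100 x 12 mm, upright post 20 mm thick and 177 mm high at x = +20 mm, and a level steel peg that points from the post along the stand's -x. Origin: on the worktop, z up
- peg (a point): Point on the axis of the peg where the eye is meant to hang, 25 mm in front of the post's face, 160 mm above the worktop; axes as the stand, the peg runs along x. The peg is a round bar of 8 mm
- peg_tip (a point): End of the peg, 45 mm further out along -x; the last 6 mm of the bar turn up by 6 mm and end here, at 166 mm above the worktop (the tip's top edge is 10 mm above the peg's axis)
- petri: Bystander: petri dish with lid, 93 mm across, 18 mm high, origin under its centre
- small_beaker: Bystander: small clear beaker, 50 x 55 mm, 58 mm high, origin under its centre
- wash_bottle: Bystander: white wash bottle, 75 x 90 mm, 171 mm high, origin under its centre
Things that resemble listed ones, but are neither listed nor needed, are in the scene too. Leave any blue look-alike of the top_tray alone.

How it is judged (in metres and radians):
On the way, in this order (a step that is already met when the one before it is completed fails the run):
1. the weight hangs by its eye on the peg, let go, with the top tray still in the stack (x of eye in the frame of peg between -0.038 and 0.022 m and y of eye in the frame of peg between -0.012 and 0.012 m and z of eye in the frame of peg between -0.016 and 0.004 m and contact force between weight and peg_stand above 1 N and contact force between the fingers and weight below 0.1 N and linear speed of weight below 0.06 m/s and z of each of far_corner, lug_corner in the frame of stack below 0.048 m), for 0.2 s.
2. the lug's corner of the top tray is up by more than 10 mm while the opposite corner is up by less than 6 mm (z of lug_corner in the frame of stack above 0.054 m and z of far_corner in the frame of stack below 0.05 m), for 0.1 s.
At the end, for the whole second after the job is handed in: the fingers hold the top tray, underside more than 195 mm above the worktop, level within 0.35 rad, still, touching nothing else; the lower trays stand upright within 25 mm of their place; the weight hangs still by its eye on the peg (12 mm sideways), let go (height (world z) of top_tray above 0.195 m and angle between top_tray's own z axis and vertical below 0.35 rad and linear speed of top_tray below 0.04 m/s and contact force between the fingers and top_tray above 1 N and contact force between top_tray and stack below 0.05 N and contact force between top_tray and peg_stand below 0.05 N and contact force between top_tray and weight below 0.05 N and distance of stack from where it was at the start of the episode below 0.025 m and angle between stack's own z axis and vertical below 0.05 rad and x of eye in the frame of peg between -0.038 and 0.022 m and y of eye in the frame of peg between -0.012 and 0.012 m and z of eye in the frame of peg between -0.016 and 0.004 m and contact force between weight and peg_stand above 1 N and contact force between the fingers and weight below 0.1 N and linear speed of weight below 0.06 m/s); the arm keeps its last pose, push and grip.
It fails at once if the lower trays are lifted along, tipped or shoved (angle between stack's own z axis and vertical above 0.2 rad or height (world z) of stack above 0.02 m or distance of stack from where it was at the start of the episode above 0.05 m).
It fails at once if a bystander is knocked away or over (distance of any of petri, small_beaker, wash_bottle from where it was at the start of the episode above 0.03 m or angle between any of petri, small_beaker, wash_bottle's own z axis and vertical above 0.4 rad).
It also fails if it takes over 61 s, if anything falls off the work surface, if the arm or the gripper's body presses on something with over 40 N, if the wrist force passes 120 N, or if a joint passes its speed limit or range.

## Working session

There is one attempt and no reset: what is moved stays moved. The work goes in short steps, Python scripts to look and compute and a tool call to move; the robot and the scene stay as the last step left them, time stands still between calls to the robot, and variables do not carry over. Pictures are saved under pics/ and viewed, at most 10 in all, crops included, and the job is handed in when it is done.

Besides the shell and the picture viewer there is one more tool, called after "Request:" by a JSON object that holds its "method" and its "body". send_rows: Moves the arm, as the interface text tells. Its arguments: {"type":"object","properties":{"rows":{"type":"array"},"grip_force":{"type":"number"}},"required":["rows"]}

```bash
mkdir -p pics
python3 - <<'E'
from rig import readout, vision, bot
import cv2,numpy as np
s=readout.read_state();print(s)
for n in("scene","top"):
    d=vision.get_image(n);cv2.imwrite(f"pics/{n}0.png",d["frame"])
    print(n,d["fov_y"],d["cx"],d["cy"],[k for k in d]);print(np.round(d["view"],4).tolist())
print(bot.tips_ahead)
E
```

```text
{'time_s': 0.0, 'q': array([ 5.08557226e+01,  1.79594677e+01,  8.58537732e+01,  4.96538195e-04,
        7.62591417e+01, -1.27982266e+01]), 'dq': array([ 0.0044949 , -0.0514173 , -0.13339609,  0.11860878,  0.12735118,
        0.09356042]), 'tau': array([-1.24792034e-03, -4.02209044e+01, -2.52283752e+01,  6.94397790e-02,
        3.51210509e-02, -1.02657543e-04]), 'position': array([0.2328163 , 0.47026228, 0.21896242]), 'eef_rot': array([-1.79929522e+02, -1.65042768e-02,  1.53653821e+02]), 'force': array([-0.43019982,  0.46799492,  0.20884413]), 'ft_torque': array([-0.06427364, -0.01901069,  0.00182966]), 'grasp_force': 0.0, 'gripper_width': 0.08822261853687922}
scene 51.27293844832578 314.19640436803274 239.80186021043852 ['frame', 'fov_y', 'cx', 'cy', 'view']
[[0.6396, -0.7685, -0.0207, -0.36], [0.448, 0.3507, 0.8223, -0.3617], [-0.6247, -0.5352, 0.5686, -0.8848], [0.0, 0.0, 0.0, 1.0]]
top 54.052820596411095 309.75142378458526 237.03849732210028 ['frame', 'fov_y', 'cx', 'cy', 'view']
[[-0.0093, -0.9998, 0.0164, -0.0045], [0.9945, -0.0076, 0.1045, -0.6011], [-0.1044, 0.0172, 0.9944, -1.2629], [0.0, 0.0, 0.0, 1.0]]
0.014
```

View pics/scene0.png

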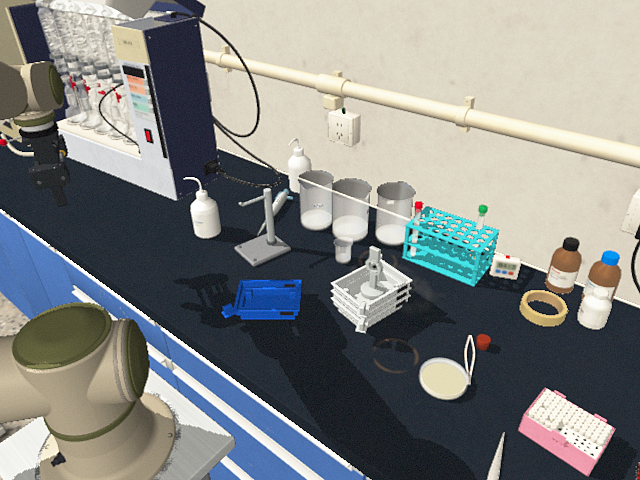

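View pics/top0.png

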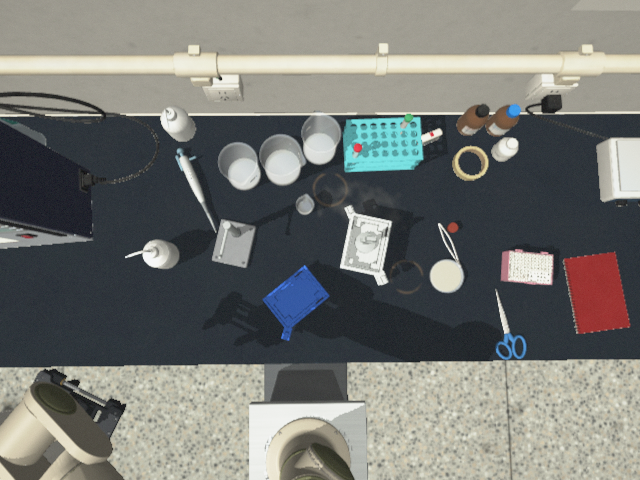

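Run:
```python
import cv2,numpy as np
a=cv2.imread("pics/scene0.png");b=cv2.imread("pics/top0.png")
def c(im,x,y,w,h,W,H): return cv2.resize(im[y:y+h,x:x+w],(W,H),interpolation=cv2.INTER_CUBIC)
out=np.vstack([np.hstack([c(a,320,235,100,100,400,300*4//3)[:300] if 0 else c(a,322,240,100,75+0,400,300),c(b,326,200,80,60,400,300)]),
 np.hstack([c(a,225,180,100,75+15,400,300) if 0 else c(a,225,185,100,75,400,300),c(b,200,208,80,60,400,300)])])
cv2.imwrite("pics/crop0.png",out)
```

```text
(no output)
```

View pics/crop0.png

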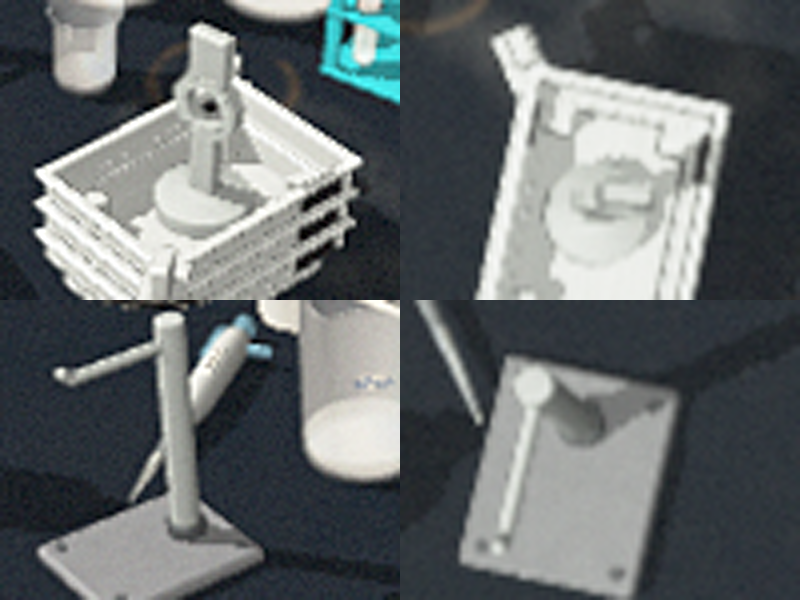

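```bash
cat > h.py <<'E'
from rig import readout, vision, bot
import cv2,numpy as np
from scipy.optimize import least_squares
from scipy.spatial.transform import Rotation as R
def K(d):
    f=240/np.tan(np.radians(d["fov_y"]/2)); return f
def ray(d,u,v):
    f=K(d);V=np.array(d["view"]);r=V[:3,:3].T@np.array([(u-d["cx"])/f,-(v-d["cy"])/f,-1]);return -V[:3,:3].T@V[:3,3],r
def plane(d,p,z):
    o,r=ray(d,*p);return o+r*(z-o[2])/r[2]
def proj(d,P):
    V=np.array(d["view"]);c=V[:3,:3]@np.asarray(P,float)+V[:3,3];f=K(d);return np.array([d["cx"]+f*c[0]/-c[2],d["cy"]-f*c[1]/-c[2]])
def tri(d1,p1,d2,p2):
    g=lambda X:np.r_[proj(d1,X)-p1,proj(d2,X)-p2]
    s=least_squares(g,[.5,0,.1]);return s.x,np.abs(s.fun).max()
E
python3 - <<'E'
from h import *
S=vision.get_image("scene");T=vision.get_image("top")
ct=lambda x,y,ox=326,oy=200:np.array([ox+(x+.5)/5-.5,oy+(y+.5)/5-.5])
cs=lambda x,y,ox=322,oy=240:np.array([ox+(x+.5)/4-.5,oy+(y+.5)/4-.5])
np.set_printoptions(precision=4,suppress=True)
tip=tri(T,ct(99,247,200,208),S,cs(65,74,225,185));print("tip",tip)
post=tri(T,ct(133,88,200,208),S,cs(171,20,225,185));print("posttop",post, plane(T,ct(133,88,200,208),.177),plane(S,cs(171,20,225,185),.177))
print("tip planes",plane(T,ct(99,247,200,208),.168),plane(S,cs(65,74,225,185),.168))
# stand base corners, z=.012
for c in [(108,55),(280,92),(232,298),(62,262)]: print("base",plane(T,ct(*c,200,208),.012))
g=cv2.cvtColor(T["frame"],cv2.COLOR_BGR2GRAY)
m=np.zeros_like(g);m[200:295,330:402]=(g[200:295,330:402]>115)*255
m=cv2.morphologyEx(m,cv2.MORPH_CLOSE,np.ones((3,3)))
cs_,_=cv2.findContours(m,cv2.RETR_EXTERNAL,cv2.CHAIN_APPROX_NONE);c=max(cs_,key=cv2.contourArea)
for p in cv2.approxPolyDP(c,2.0,True)[:,0]: print(p,plane(T,p,.082))
o=np.hstack([cv2.resize(T["frame"][200:290,330:400],(490,560+70),interpolation=cv2.INTER_CUBIC)[:600],cv2.resize(S["frame"][285:345,325:355+5+10],(300,400),interpolation=cv2.INTER_CUBIC) if 0 else np.zeros((600,1,3),np.uint8)])
o=np.zeros((600,800,3),np.uint8);o[:540,:420]=cv2.resize(T["frame"][200:290,330:400],(420,540),interpolation=cv2.INTER_CUBIC)
o[:560,425:425+375]=cv2.resize(S["frame"][240:340,345:345+67][:, :67],(375,560),interpolation=cv2.INTER_CUBIC)
cv2.imwrite("pics/crop1.png",o)
E
```

```text
tip (array([0.5399, 0.214 , 0.1652]), np.float64(0.14635810081148293))
posttop (array([0.617 , 0.1964, 0.1755]), np.float64(0.20327467388466403)) [0.6164 0.1965 0.177 ] [0.6154 0.194  0.177 ]
tip planes [0.5395 0.2138 0.168 ] [0.537 0.21  0.168]
base [0.6569 0.2372 0.012 ]
base [0.6353 0.1411 0.012 ]
base [0.5205 0.1673 0.012 ]
base [0.5413 0.2614 0.012 ]
[344 207] [ 0.6756 -0.1008  0.082 ]
[349 223] [ 0.6325 -0.1133  0.082 ]
[340 268] [ 0.5134 -0.0875  0.082 ]
[372 274] [ 0.4969 -0.1714  0.082 ]
[378 285] [ 0.468  -0.1865  0.082 ]
[388 281] [ 0.4782 -0.2131  0.082 ]
[382 267] [ 0.515  -0.1982  0.082 ]
[391 221] [ 0.637  -0.2253  0.082 ]
[358 214] [ 0.6565 -0.1377  0.082 ]
[351 205] [ 0.6808 -0.1195  0.082 ]
```

View pics/crop1.png

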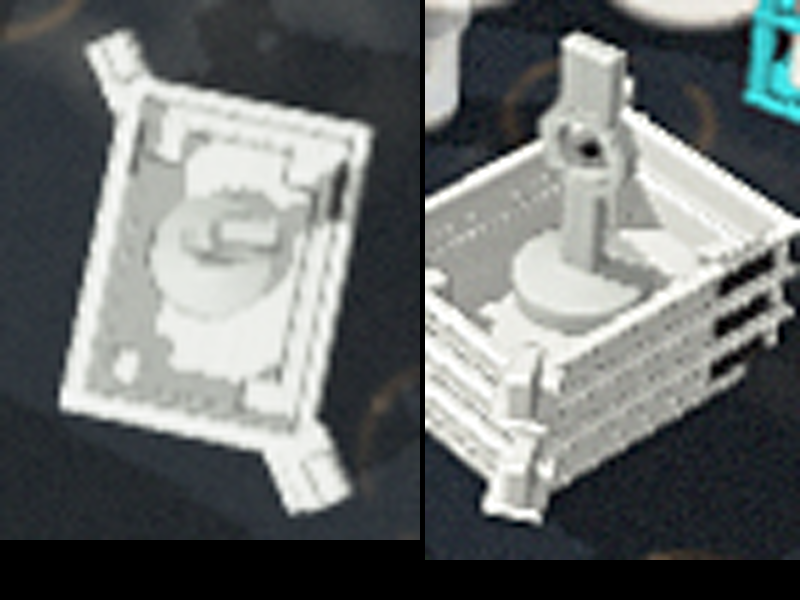

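Run:
```python
from h import *
S=vision.get_image("scene");T=vision.get_image("top")
np.set_printoptions(precision=4,suppress=True)
ct=lambda x,y:np.array([330+(x+.5)/6-.5,200+(y+.5)/6-.5])
cs=lambda x,y:np.array([345+(x-424.5)/5.6-.5,240+(y+.5)/5.6-.5])
print("head",tri(T,ct(242,232),S,cs(594,45)),plane(T,ct(242,232),.1695),plane(S,cs(594,45),.1695))
print("eye scene",plane(S,cs(588,147),.1215))
print("foot", plane(T,ct(218,254),.0585))
for a,b in [((563,42),(612,56)),]:
    e=plane(S,cs(*b),.1695)-plane(S,cs(*a),.1695);print("head edge",e,np.degrees(np.arctan2(e[1],e[0]))+90)
e=plane(T,ct(268,231),.1695)-plane(T,ct(217,220),.1695);print("head top",e,np.degrees(np.arctan2(e[1],e[0]))+90)
C=[plane(T,ct(*p),.082) for p in [(143,83),(374,127),(63,407)]]
print("corners",C); 
c=(C[1]+C[2])/2;a=C[0]-C[2];b=C[1]-C[0];print("centre",c,np.linalg.norm(a),np.linalg.norm(b),np.degrees(np.arctan2(a[1],a[0])),np.degrees(np.arctan2(b[1],b[0]))+90)
yaw=np.radians(np.degrees(np.arctan2(a[1],a[0])))
L=plane(T,ct(323,468),.102);print("lug top",L,"lug scene",plane(S,cs(520,372),.102),tri(T,ct(323,468),S,cs(527,352)))
for r in (95,100,105):
    for y in (-12,-13):
        ang=np.radians(y+180+35.5);print(r,y,c[:2]+r/1000*np.array([np.cos(ang),np.sin(ang)]))
```

```text
head (array([ 0.583 , -0.1559,  0.1682]), np.float64(0.18678316551734042)) [ 0.5825 -0.1553  0.1695] [ 0.5818 -0.1571  0.1695]
eye scene [ 0.5806 -0.1578  0.1215]
foot [ 0.5839 -0.1605  0.0585]
head edge [ 0.0039 -0.0198  0.    ] 11.142161287786948
head top [-0.0047 -0.0209  0.    ] -12.685812937357383
corners [array([ 0.6581, -0.1256,  0.082 ]), array([ 0.6377, -0.2278,  0.082 ]), array([ 0.5149, -0.0877,  0.082 ])]
centre [ 0.5763 -0.1578  0.082 ] 0.1481306012327253 0.1042507424703239 -14.799565646743142 -11.295036282133779
lug top [ 0.4869 -0.1978  0.102 ] lug scene [ 0.4762 -0.2002  0.102 ] (array([ 0.4863, -0.1969,  0.1029]), np.float64(0.29477636384035577))
95 -12 [ 0.4892 -0.1956]
95 -13 [ 0.4885 -0.1941]
100 -12 [ 0.4846 -0.1976]
100 -13 [ 0.4839 -0.196 ]
105 -12 [ 0.48   -0.1996]
105 -13 [ 0.4793 -0.1979]
```

Run:
```python
from h import *
S=[vision.get_image("scene") for _ in range(8)];T=[vision.get_image("top") for _ in range(8)]
s=np.mean([d["frame"] for d in S],0).astype(np.uint8);t=np.mean([d["frame"] for d in T],0).astype(np.uint8)
o=np.zeros((480,800,3),np.uint8)
o[:,:400]=cv2.resize(t[226:250,360:380],(400,480),interpolation=cv2.INTER_CUBIC)
o[:,400:]=cv2.resize(s[243:273,362:387],(400,480),interpolation=cv2.INTER_CUBIC)
cv2.imwrite("pics/crop2.png",cv2.convertScaleAbs(o,alpha=1.3,beta=-70))
```

```text
(no output)
```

View pics/crop2.png

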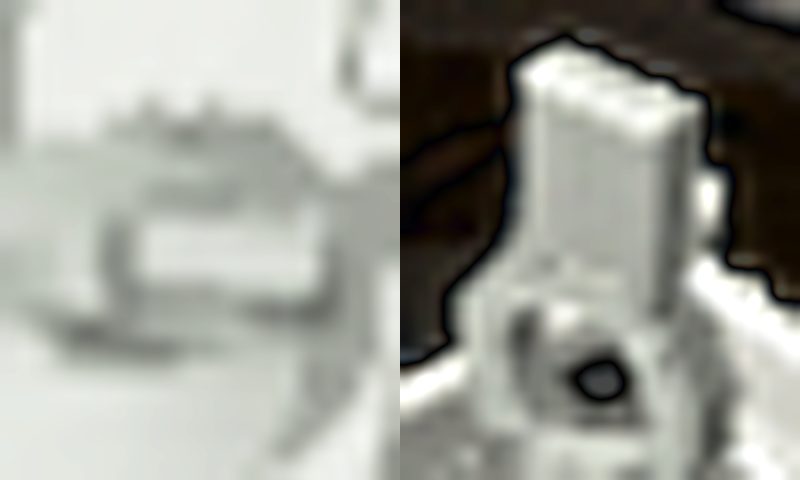

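Run:
```python
from h import *
S=vision.get_image("scene");T=vision.get_image("top")
for y in(-13,-8,-4,0,5):
    a=np.radians(y);v=.012*np.array([-np.sin(a),np.cos(a),0]);u=.005*np.array([np.cos(a),np.sin(a),0]);c=np.array([.582,-.157,.1695])
    print(y,*[(16*np.round(proj(S,c-s*v+k*u)-[362,243],1)+[400,0]).round() for k in(-1,1) for s in(-1,1)],[np.degrees(np.arctan2(*(proj(T,c-v)-proj(T,c+v))[::-1])).round(1)])
s=readout.read_state();print(s["position"],s["eef_rot"],R.from_euler("xyz",s["eef_rot"],degrees=True).as_matrix().round(3))
```

```text
-13 [517.  46.] [638. 128.] [571.  19.] [694. 101.] [np.float64(12.5)]
-8 [512.  51.] [646. 126.] [563.  21.] [698.  96.] [np.float64(7.5)]
-4 [510.  54.] [653. 125.] [557.  22.] [699.  93.] [np.float64(3.5)]
0 [509.  58.] [659. 123.] [552.  24.] [701.  88.] [np.float64(-0.4)]
5 [507.  62.] [666. 120.] [544.  27.] [702.  83.] [np.float64(-5.4)]
[0.23298907 0.47047634 0.21953171] [1.79998876e+02 1.85583347e-04 1.53656335e+02] [[-0.896  0.444  0.   ]
 [ 0.444  0.896  0.   ]
 [-0.     0.    -1.   ]]
```

```bash
cat >> h.py <<'E'
def go(*targets):
    """targets: (x,y,z,yaw[,tilt deg about tool y]) -> shift cm, rotvec deg from current pose"""
    s=readout.read_state();A=R.from_euler("xyz",s["eef_rot"],degrees=True);p=s["position"]
    print(round(s["time_s"],2),p.round(4),s["eef_rot"].round(2),s["force"].round(1),round(s["gripper_width"],4),round(float(s["grasp_force"]),1))
    for t in targets:
        B=R.from_euler("xyz",[180,0,t[3]],degrees=True)
        if len(t)>4:B=B*R.from_rotvec([0,t[4],0],degrees=True)
        print(t,(A.inv().apply(np.array(t[:3])-p)*100).round(2),(A.inv()*B).as_rotvec(degrees=True).round(2))
E
python3 -c "
from h import *
go((.582,-.156,.24,175))"
```

```text
1.2 [0.233  0.4705 0.2195] [180.     0.   153.66] [ 0.1  0.2 -0.4] 0.088 0.0
(0.582, -0.156, 0.24, 175) [-59.08 -40.65  -2.05] [  0.     0.   -21.34]
```

Request:
{"method": "send_rows", "body": {"rows": [[7,[-59.1,-40.65,-2.05],[0,0,-21.3]],[7,[-59.1,-40.65,-2.05],[0,0,-21.3]],[7,[-59.1,-40.65,-2.05],[0,0,-21.3]],[7,[-59.1,-40.65,-2.05],[0,0,-21.3]],[7,[-59.1,-40.65,-2.05],[0,0,-21.3]],[7,[-59.1,-40.65,-2.05],[0,0,-21.3]],[7,[-59.1,-40.65,-2.05],[0,0,-21.3]],[7,[-59.1,-40.65,-2.05],[0,0,-21.3]],[7,[-59.1,-40.65,-2.05],[0,0,-21.3]],[7,[-59.1,-40.65,-2.05],[0,0,-21.3]],[7,[-59.1,-40.65,-2.05],[0,0,-21.3]],[7,[-59.1,-40.65,-2.05],[0,0,-21.3]],[7,[-59.1,-40.65,-2.05],[0,0,-21.3]],[7,[-59.1,-40.65,-2.05],[0,0,-21.3]],[7,[-59.1,-40.65,-2.05],[0,0,-21.3]],[7,[-59.1,-40.65,-2.05],[0,0,-21.3]],[7,[-59.1,-40.65,-2.05],[0,0,-21.3]],[7,[-59.1,-40.65,-2.05],[0,0,-21.3]],[7,[-59.1,-40.65,-2.05],[0,0,-21.3]],[7,[-59.1,-40.65,-2.05],[0,0,-21.3]]]}}

```text
time_s: 2.87
position: [0.5823, -0.1569, 0.2393]
eef_rot: [180.0, -0.1, 174.9]
force: [-0.3, 0.9, 0.1]
gripper_width: 0.07
grasp_force: 0.0
```

Run:
```python
from h import *
go((.582,-.156,.160,175))
S=vision.get_image("scene");cv2.imwrite("pics/s1.png",cv2.resize(S["frame"][180:340,290:480],(760,600)[:1]+(640,)[:1] if 0 else (712,600),interpolation=cv2.INTER_CUBIC))
```

```text
2.87 [ 0.5823 -0.1569  0.2393] [ 1.7997e+02 -5.0000e-02  1.7487e+02] [-0.3  0.9  0.1] 0.07 0.0
(0.582, -0.156, 0.16, 175) [0.03 0.08 7.93] [ 0.03 -0.05 -0.13]
```

View pics/s1.png

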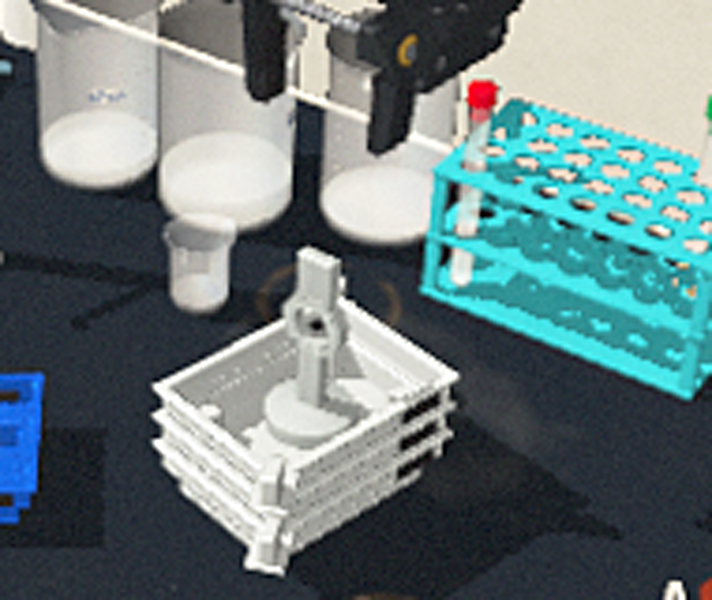

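Request:
{"method": "send_rows", "body": {"rows": [[7,[0,0.1,4],[0,0,0]],[7,[0,0.1,7],[0,0,0]],[7,[0,0.1,7.85],[0,0,0]],[7,[0,0.1,7.85],[0,0,0]],[3.5,[0,0.1,7.85],[0,0,0]],[3,[0,0.1,7.85],[0,0,0]],[2.5,[0,0.1,7.85],[0,0,0]],[2,[0,0.1,7.85],[0,0,0]],[1.5,[0,0.1,7.85],[0,0,0]],[1.5,[0,0.1,7.85],[0,0,0]],[1.5,[0,0.1,7.85],[0,0,0]]], "grip_force": 35}}

```text
time_s: 3.83
position: [0.5824, -0.1551, 0.1617]
eef_rot: [-180.0, 0.0, 175.0]
force: [-0.0, 0.6, 0.1]
gripper_width: 0.0255
grasp_force: 0.0
```

```bash
python3 -c "
from h import *
go()"
```

```text
3.83 [ 0.5824 -0.1551  0.1617] [-1.8000e+02  2.0000e-02  1.7495e+02] [-0.   0.6  0.1] 0.0255 0.0
```

Request:
{"method": "send_rows", "body": {"rows": [[1.5,[0,0,0],[0,0,0]],[1.5,[0,0,0],[0,0,0]],[1.5,[0,0,0],[0,0,0]],[1.5,[0,0,0],[0,0,0]],[1.5,[0,0,-1],[0,0,0]],[1.5,[0,0,-2],[0,0,0]],[1.5,[0,0,-4],[0,0,0]],[1.5,[0,0,-6],[0,0,0]],[1.5,[0,0,-8],[0,0,0]],[1.5,[0,0,-9],[0,0,0]],[1.5,[0,0,-9],[0,0,0]]]}}

```text
time_s: 4.75
position: [0.583, -0.1554, 0.2546]
eef_rot: [-179.9, 0.3, 175.0]
force: [0.9, 0.4, 0.4]
gripper_width: 0.0154
grasp_force: 0.0
```

Run:
```python
from h import *
S=vision.get_image("scene");T=vision.get_image("top")
o=np.zeros((600,800,3),np.uint8);o[:,:500]=cv2.resize(S["frame"][195:345,305:430],(500,600),interpolation=cv2.INTER_CUBIC)
cv2.imwrite("pics/s2.png",o[:,:500])
# peg point estimate; stand yaw -12.6
P=np.array([.583,.204]);ex=np.array([np.cos(np.radians(-12.6)),np.sin(np.radians(-12.6))])
for xo in(-.095,-.010): print(xo,P+xo*ex)
go((*(P-.095*ex),.252,167.4),(*(P-.095*ex),.202,167.4),(*(P-.010*ex),.202,167.4))
```

```text
-0.095 [0.49028791 0.22472361]
-0.01 [0.57324083 0.20618143]
4.85 [ 0.5822 -0.155   0.2512] [ 1.7999e+02 -1.0000e-02  1.7496e+02] [ 0.4 -0.4 -1.4] 0.015 0.0
(np.float64(0.490287907615819), np.float64(0.22472360793267154), 0.252, 167.4) [12.49 37.02 -0.08] [ 0.   -0.01  7.56]
(np.float64(0.490287907615819), np.float64(0.22472360793267154), 0.202, 167.4) [12.49 37.02  4.92] [ 0.   -0.01  7.56]
(np.float64(0.5732408323806125), np.float64(0.20618143241396542), 0.202, 167.4) [ 4.07 35.9   4.92] [ 0.   -0.01  7.56]
```

View pics/s2.png

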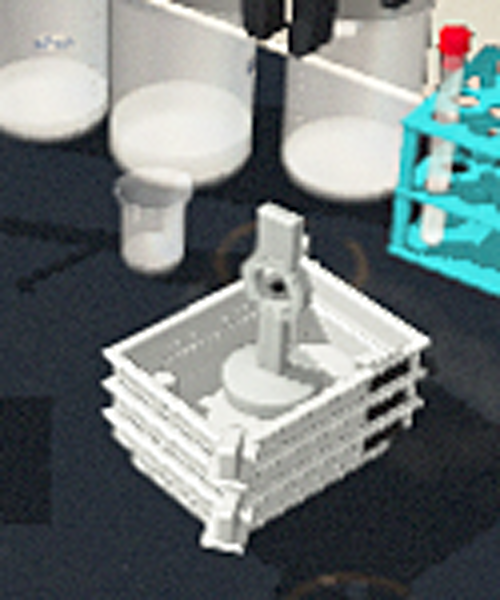

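Run:
```python
from h import *
S=vision.get_image("scene");T=vision.get_image("top")
p=readout.read_state()["position"];t=p-[0,0,.014]
print("tip px scene",proj(S,t),"top",proj(T,t))
o=np.zeros((600,800,3),np.uint8)
a,b=proj(S,t).astype(int),proj(T,t).astype(int);print(a,b)
o[:,:400]=cv2.resize(S["frame"][a[1]-40:a[1]+50,a[0]-30:a[0]+30],(400,600),interpolation=cv2.INTER_CUBIC)
o[:,400:]=cv2.resize(T["frame"][b[1]-45:b[1]+45,b[0]-30:b[0]+30],(400,600),interpolation=cv2.INTER_CUBIC)
cv2.imwrite("pics/s3.png",o)
```

```text
tip px scene [375.50373598 220.87592114] top [373.90434382 235.54648486]
[375 220] [373 235]
```

View pics/s3.png

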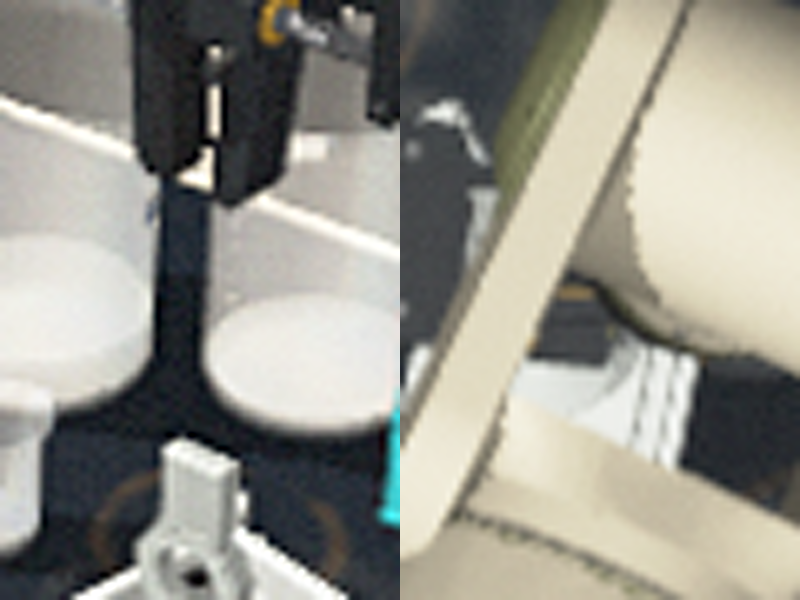

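Run:
```python
from h import *
S=vision.get_image("scene");T=vision.get_image("top")
t=np.array([.233,.4705,.2055]);y=np.array([.444,.896,0])
for n,d in(("s",S),("t",T)): print(n,[proj(d,t+k*y*.052).round(1).tolist() for k in(-1,0,1)])
a=cv2.imread("pics/scene0.png");b=cv2.imread("pics/top0.png")
o=np.zeros((600,800,3),np.uint8)
o[:,:400]=cv2.resize(a[120:240,10:90],(400,600),interpolation=cv2.INTER_CUBIC)
o[:400,400:]=cv2.resize(b[350:450,30:130],(400,400),interpolation=cv2.INTER_CUBIC)
cv2.imwrite("pics/s4.png",cv2.convertScaleAbs(o,alpha=1.8))
```

```text
s [[67.4, 217.6], [66.7, 206.9], [66.0, 196.9]]
t [[122.6, 401.1], [102.4, 390.9], [82.2, 380.8]]
```

View pics/s4.png

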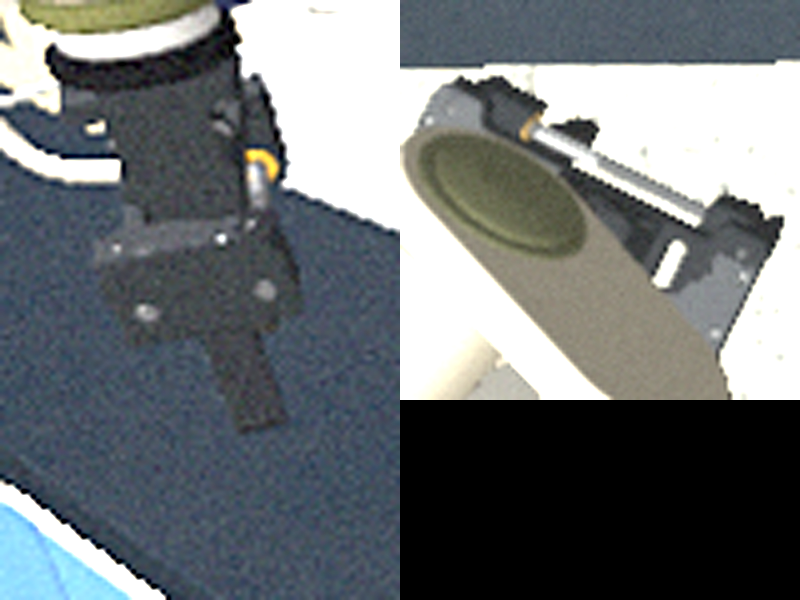

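Request:
{"method": "send_rows", "body": {"rows": [[7,[0,0,0],[0,0,0]],[7,[0,0,0],[0,0,0]],[7,[0,0,0],[0,0,0]],[7,[0,0,0],[0,0,0]],[7,[0,0,0],[0,0,0]],[7,[0,0,0],[0,0,0]],[7,[0,0,0],[0,0,0]],[7,[0,0,0],[0,0,0]],[7,[0,0,4],[0,0,0]],[7,[0,0,8],[0,0,0]],[7,[0,0,10],[0,0,0]],[7,[0,0,11],[0,0,0]],[7,[0,0,12],[0,0,0]],[7,[0,0,12],[0,0,0]]], "grip_force": 15}}

```text
time_s: 6.22
position: [0.5822, -0.155, 0.1307]
eef_rot: [180.0, -0.1, 175.0]
force: [0.6, 0.2, 0.0]
gripper_width: 0.07
grasp_force: 0.0
```

Run:
```python
from h import *
go()
S=vision.get_image("scene")
cv2.imwrite("pics/s5.png",cv2.resize(S["frame"][190:340,310:435],(500,600),interpolation=cv2.INTER_CUBIC))
```

```text
6.22 [ 0.5822 -0.155   0.1307] [ 1.7998e+02 -6.0000e-02  1.7495e+02] [0.6 0.2 0. ] 0.07 0.0
```

View pics/s5.png

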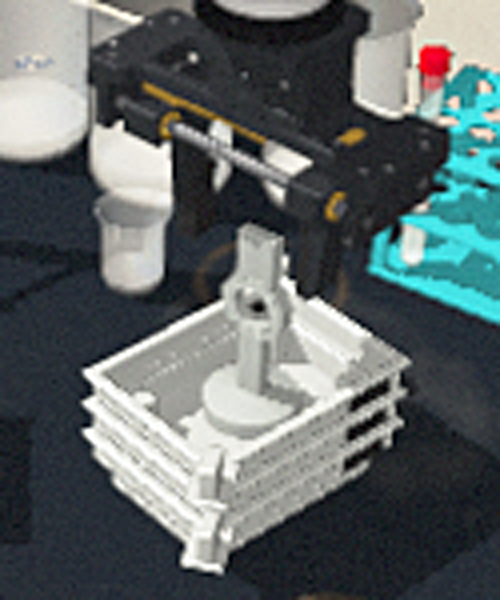

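Request:
{"method": "send_rows", "body": {"rows": [[1.5,[0,0,0],[0,0,0]],[1.5,[0,0,0],[0,0,0]],[1.5,[0,0,0],[0,0,0]],[1.5,[0,0,0],[0,0,0]],[1.5,[0,0,0],[0,0,0]],[1.5,[0,0,0],[0,0,0]],[1.5,[0,0,0],[0,0,0]],[1.5,[0,0,0],[0,0,0]],[1.5,[0,0,0],[0,0,0]],[1.5,[0,0,0],[0,0,0]],[1.5,[0,0,0],[0,0,0]],[1.5,[0,0,0],[0,0,0]]], "grip_force": 10}}

```text
time_s: 7.27
position: [0.5824, -0.1552, 0.1317]
eef_rot: [-180.0, 0.0, 175.0]
force: [0.6, -2.8, 1.8]
gripper_width: 0.0241
grasp_force: 10.0
```

Request:
{"method": "send_rows", "body": {"rows": [[1.5,[0,0,0],[0,0,0]],[1.5,[0,0,0],[0,0,0]],[1.5,[0,0,-0.5],[0,0,0]],[1.5,[0,0,-1.5],[0,0,0]],[1.5,[0,0,-3],[0,0,0]],[1.5,[0,0,-5],[0,0,0]],[1.5,[0,0,-7],[0,0,0]],[1.5,[0,0,-8.5],[0,0,0]],[1.5,[0,0,-9],[0,0,0]],[1.5,[0,0,-9],[0,0,0]],[1.5,[0,0,-9],[0,0,0]]], "grip_force": 40}}

```text
time_s: 8.18
position: [0.582, -0.1549, 0.2208]
eef_rot: [180.0, -0.1, 175.0]
force: [-0.5, -0.1, -3.2]
gripper_width: 0.0235
grasp_force: 39.7
```

Run:
```python
from h import *
P=np.array([.583,.204]);ex=np.array([np.cos(np.radians(-12.6)),np.sin(np.radians(-12.6))])
go((*(P-.105*ex),.221,167.4),(*(P-.105*ex),.173,167.4))
S=vision.get_image("scene")["frame"].astype(int)
# eye hole search: dark blob expected position
d=vision.get_image("scene");print(proj(d,[.582,-.156,.212]),proj(d,[.582,-.156,.137]))
```

```text
8.18 [ 0.582  -0.1549  0.2208] [ 1.7997e+02 -6.0000e-02  1.7496e+02] [-0.5 -0.1 -3.2] 0.0235 39.7
(np.float64(0.4805287399964315), np.float64(0.22690504034663694), 0.221, 167.4) [1.346e+01 3.714e+01 2.000e-02] [ 0.03 -0.06  7.56]
(np.float64(0.4805287399964315), np.float64(0.22690504034663694), 0.173, 167.4) [13.46 37.13  4.82] [ 0.03 -0.06  7.56]
[375.37978714 230.83847541] [373.69334573 259.56652161]
```

Request:
{"method": "send_rows", "body": {"rows": [[1.5,[0.5,1.4,0],[0,0,1]],[1.5,[1.7,4.6,0],[0,0,2]],[1.5,[3,8.2,0],[0,0,3]],[1.5,[4.3,11.8,0],[0,0,4]],[1.5,[5.6,15.5,0],[0,0,5]],[1.5,[7,19.3,0],[0,0,6]],[1.5,[8.3,23,0],[0,0,7]],[1.5,[9.7,26.7,0],[0,0,7.5]],[1.5,[11,30.3,0],[0,0,7.5]],[1.5,[12.2,33.5,0],[0,0,7.5]],[1.5,[13,35.8,0],[0,0,7.5]],[1.5,[13.4,36.9,0],[0,0,7.5]],[1.5,[13.45,37.1,0],[0,0,7.5]],[1.5,[13.45,37.1,2.4],[0,0,7.5]],[1.5,[13.45,37.1,4.4],[0,0,7.5]],[1.5,[13.45,37.1,4.8],[0,0,7.5]],[1.5,[13.45,37.1,4.8],[0,0,7.5]],[1.5,[13.45,37.1,4.8],[0,0,7.5]]]}}

```text
time_s: 9.78
position: [0.4816, 0.2256, 0.1742]
eef_rot: [180.0, 0.0, 167.4]
force: [-1.1, 0.4, -1.8]
gripper_width: 0.0231
grasp_force: 39.7
```

Run:
```python
from h import *
go()
S=vision.get_image("scene");p=readout.read_state()["position"]
e=np.array([p[0],p[1],p[2]-.0095]);u=proj(S,e);print("eye pred",u,"foot pred",proj(S,e-[0,0,.075]),"peg tip",proj(S,[.5399,.214,.1655]))
g=cv2.cvtColor(S["frame"],cv2.COLOR_BGR2GRAY);x,y=u.astype(int)
print(x,y);print(g[y-16:y+18,x-14:x+20])
```

```text
9.78 [0.4816 0.2256 0.1742] [1.7999e+02 4.0000e-02 1.6740e+02] [-1.1  0.4 -1.8] 0.0231 39.7
eye pred [219.82951037 211.2549769 ] foot pred [223.65364508 236.79500323] peg tip [240.7285909  203.01633472]
219 211
[[174 152  92 ...  41  43  40]
 [180 153  98 ...  42  45  41]
 [172 142 124 ...  45  42  44]
 ...
 [219 215 206 ...  49  42  49]
 [217 213 211 ...  44  44  43]
 [217 218 211 ...  32  40  37]]
```

Run:
```python
from h import *
S=vision.get_image("scene")
g=cv2.cvtColor(S["frame"],cv2.COLOR_BGR2GRAY)
print("x0=205")
for y in range(176,248): print(y,"".join(" .:-=+*#%@"[min(9,v//26)] for v in g[y,205:275]))
```

```text
x0=205
176 ::::::::::::.-+-::..::................................................
177 :::::::..:::.:-:::.............................................:......
178 :::::...:::::::::.....................................................
179 :.::..-+=..:::........................................................
180 ::...:==-....:........................................................
181 :::. -+-+#:........................:::................................
182 ::...-+-=##........................:-:...::==.........................
183 .....:==-+*........................::.....:--.:--...................::
184 :.:...:---=-.:....................... ...::....::...:----=++=-++-.....
185 :......::.:-..............................:...::.....:::::--::--.... :
186 .:-.....  ..:.................................::..-=::: ....   .:-=..:
187 .::....  ........::............................:..::::.....  ....::...
188 ....... ...:.....:-:.......................................-+%###- ...
189 ...........::....:::......................................=%%%%%%#:...
190 =...........:....::....................
[... 3606 characters left out ...]
   .=*+***********#**++=-
239        :*#%%%%%%%%###**+=+==:  . ...... .  . .:-+************++#***++-
240 .......:+####*#*****+++++==:. .. .......  ..=++*********++***==*****+-
241 ........-+*#*******++++++-:.........    .:=**************+***+==+++=-:
242 ..........-+*#*******+=--.  .  .  .....:=+*******************+--===--:
243 ..:........:-=====----:..............=+*+*****************+**+=----:::
244 .................:... ............-=**************************+-::::::
245 ................................=+==*******************++*****+++=+---
246 ..........:..................:=+++=-=*****+++****************+*****+++
247 .............................=##*+=-=****+***+**********+***+*********
```

Request:
{"method": "send_rows", "body": {"rows": [[1.5,[-1,0.05,0],[0,0,0]],[1.5,[-2,0.1,0],[0,0,0]],[1.5,[-3,0.1,0],[0,0,0]],[1.5,[-4,0.1,0],[0,0,0]],[1.5,[-5,0.1,0],[0,0,0]],[1.5,[-6,0.1,0],[0,0,0]],[1.5,[-7,0.1,0],[0,0,0]],[1.5,[-7.3,0.1,0],[0,0,0]],[1.5,[-7.3,0.1,0],[0,0,0]]]}}

```text
time_s: 10.63
position: [0.5531, 0.2111, 0.1741]
eef_rot: [180.0, 0.1, 167.4]
force: [-0.5, -0.2, -3.4]
gripper_width: 0.0234
grasp_force: 39.7
```

Run:
```python
from h import *
go()
S=vision.get_image("scene")
g=cv2.cvtColor(S["frame"],cv2.COLOR_BGR2GRAY)
print("x0=220")
for y in range(170,232): print(y,"".join(" .:-=+*#%@"[min(9,v//26)] for v in g[y,220:280]))
```

```text
10.63 [0.5531 0.2111 0.1741] [1.7998e+02 6.0000e-02 1.6742e+02] [-0.5 -0.2 -3.4] 0.0234 39.7
x0=220
170 .  .:........:..:..-*=-...::....................... .::.+@@@
171 .   ........:..:..:==-=+:.......................::....::.=#%
172 :::..........:.:..:--=##-......................:-:.....--.:=
173 ..::--.......::.:.:-==**+......................:::.....:-=.:
174 ..::::.......::.:..-===**..:...................::.......:-..
175 ....:::::.......::..:::-=-..................................
176 ....:::::::.......... ..::..................................
177 .....::=::::--.... ............::.........................-=
178 ......:-...::-........:.......--: ........................:-
179 ...........:-:.........:......:--.........................:-
180 ............:..........:.......::..........................:
181 ..............:.... ...::...................................
182 ....................  ....:............................-=. :
183 ....................=+:........................ .....::::  :
184 ..................:*#*+..............:----=++=-++:..... :=..
185 .....:............:+%
[... 2329 characters left out ...]
....... -#%%%%%%#*+=++++*###= ....-**#***+=- .....
222 :................:*@%%%%%%#*+=====++*#+....-++*#**++=-  ....
223 :................+@%%%%%%%%#+++=++++++=...:*%+*#**+++-. ....
224 :...............:*@%%%%%%%%%%#*#=+++++=...+%#=+#**++=-. ....
225 :...............:*@%%%%%%%%%%%%%##+++=-..:*%+-=#**+++-...:..
226 -...............:*@%%%%%%%%%%%%%%%##+=-:.=#*-.=#***++-......
227 -  ....  ........+@@%%%%%%%%%%%%%%*+==-.:+#+: =#**+++=......
228 =. ..... ... ....=%%%%@@%%%%%%%#**+==-:.=#*=. =%***++-:.....
229 =.  .........  . -*##########**+++===-.:+#+...-***+++=:.....
230 =  ....... ... . .=###******+++++++=-..=*+:...-*#**++=:.....
231 -  ......... .... .=*#*********+++-:..:**:....:+#**++=:.....
```

Request:
{"method": "send_rows", "body": {"rows": [[1.5,[-0.7,0,0],[0,0,0]],[1.5,[-1.4,0,0],[0,0,0]],[1.5,[-1.9,0,0],[0,0,0]],[1.5,[-1.9,0,0.3],[0,0,0]],[1.5,[-1.9,0,0.6],[0,0,0]],[1.5,[-1.9,0,0.9],[0,0,0]],[1.5,[-1.9,0,1.1],[0,0,0]],[1.5,[-1.9,0,1.1],[0,0,0]]]}}

```text
time_s: 11.35
position: [0.5705, 0.2073, 0.1619]
eef_rot: [-180.0, -0.1, 167.5]
force: [0.5, 0.2, -2.1]
gripper_width: 0.0237
grasp_force: 39.7
```

Request:
{"method": "send_rows", "body": {"rows": [[1.5,[0,0,0.1],[0,0,0]],[1.5,[0,0,0.2],[0,0,0]],[1.5,[0,0,0.2],[0,0,0]]], "grip_force": 40}}

```text
time_s: 11.6
position: [0.5711, 0.2074, 0.1613]
eef_rot: [180.0, 0.1, 167.5]
force: [-1.2, 0.1, 2.8]
gripper_width: 0.0234
grasp_force: 39.7
```

Request:
{"method": "send_rows", "body": {"rows": [[2.6,[0,0,0],[0,0,0]],[3,[0,0,0],[0,0,0]],[3.5,[0,0,0],[0,0,0]],[4.5,[0,0,0],[0,0,0]],[5.5,[0,0,0],[0,0,0]],[6,[0,0,0],[0,0,0]],[6,[0,0,0],[0,0,0]],[6,[0,0,0],[0,0,0]]], "grip_force": 20}}

```text
time_s: 12.27
position: [0.571, 0.2073, 0.1605]
eef_rot: [-180.0, -0.0, 167.5]
force: [0.2, 1.2, -0.7]
gripper_width: 0.0599
grasp_force: 0.0
```

Run:
```python
from h import *
c=np.array([.5763,-.1578])
L=np.array([.4865,-.1972])
# fin dir for yaw -12.5 -> tool yaw 203
go((.5711,.2074,.26,167.5),(*L,.20,-157),(*L,.107-.0145+.0,-157))
S=vision.get_image("scene")
g=cv2.cvtColor(S["frame"],cv2.COLOR_BGR2GRAY)
print("x0=220")
for y in range(176,232): print(y,"".join(" .:-=+*#%@"[min(9,v//26)] for v in g[y,220:280]))
```

```text
12.27 [0.571  0.2073 0.1605] [-180.     -0.    167.46] [ 0.2  1.2 -0.7] 0.0599 0.0
(0.5711, 0.2074, 0.26, 167.5) [-0.01  0.01 -9.95] [-0.   -0.   -0.04]
(np.float64(0.4865), np.float64(-0.1972), 0.2, -157) [ -0.54 -41.32  -3.95] [ -0.    -0.   -35.54]
(np.float64(0.4865), np.float64(-0.1972), 0.0925, -157) [ -0.54 -41.32   6.8 ] [ -0.    -0.   -35.54]
x0=220
176 ....:-:::::.............::::..:=-.....................:::...
177 ......-=::::--.............:..-=-...........................
178 ......:-..:::-::-........:.:..-=-.:.........................
179 ...........:::::-........::...-+-.........................:-
180 ............:.:...............:-=.....::..................::
181 ..............:.::..............:....:--:...................
182 ...........:.....:.........:==........-:. .............-=. :
183 ...........................:--.:-.....:........ .....::::  :
184 ..................:......  .....:.:...........-++:....:.:=..
185 ..................:.....  .:::.::::...........:--:..  :-::..
186 ...................... . =%%#+=:..:...........  .:-=..::....
187 ..................:.
[... 2200 characters left out ...]
................:=+#####+++*###*+--**#**++=- .....
222 :....................... :+%%%%###++=+#####**++#**++=-. ....
223 :.......................-#%%%%%###+===+++*###+*#**++=-. ....
224 :......................:*@%%%%%%##*=+=+==++++=+#**++=- ....:
225 :..........:...........-#@%%%%%%%%#*+=++++++=:=#**+++-......
226 -......................*@%%%%%%%%%%%###+++++=:=#**+++-......
227 -   ...................+@@%%%%%%%%%%%%%####=-.=#***++-:.....
228 =.  .. . ..............-%@%%%%%%%%%%%%%%%#*=-:=#**+++=:.....
229 =..... ... ..  .. .. . :+%@@%%%%%%%%%%%#*+==-.-***+++=:...:.
230 =.... ......  . .. ..  :+#%%%%%%%%%###*++===:.-*#**++=:.....
231 - ...... ...... ........-*###*##*****++++==-. :+#**++=:.....
```

Request:
{"method": "send_rows", "body": {"rows": [[6,[0,0,-1.5],[0,0,0]],[6,[0,0,-4.5],[0,0,0]],[6,[0,0,-8],[0,0,0]],[6,[0,0,-10],[0,0,0]],[5,[-0.05,-4,-10],[0,0,-5]],[4,[-0.1,-8,-10],[0,0,-10]],[4,[-0.15,-12,-10],[0,0,-15]],[4,[-0.2,-16,-10],[0,0,-20]],[4,[-0.25,-20,-10],[0,0,-25]],[4,[-0.3,-24,-9],[0,0,-30]],[4,[-0.35,-28,-8],[0,0,-35.5]],[4,[-0.4,-32,-7],[0,0,-35.5]],[4,[-0.45,-36,-5],[0,0,-35.5]],[4,[-0.5,-39.5,-3],[0,0,-35.5]],[4,[-0.55,-41.3,-1],[0,0,-35.5]],[4,[-0.55,-41.3,1],[0,0,-35.5]],[4,[-0.55,-41.3,3],[0,0,-35.5]],[4,[-0.55,-41.3,3],[0,0,-35.5]],[4,[-0.55,-41.3,3],[0,0,-35.5]]]}}

```text
time_s: 13.9
position: [0.4865, -0.1969, 0.1305]
eef_rot: [179.9, -0.0, -157.0]
force: [0.3, -0.5, -0.6]
gripper_width: 0.04
grasp_force: 0.0
```

Run:
```python
from h import *
go((.4865,-.1972,.085,-156.7),(.4865,-.1972,.071,-156.7))
S=vision.get_image("scene")
g=cv2.cvtColor(S["frame"],cv2.COLOR_BGR2GRAY)
p=readout.read_state()["position"];print("tip pred(+.017)",proj(S,p+[0,0,.017]))
print("weight head",g[186:190,244:254].tolist())
print("x0=330")
for y in range(262,335): print(y,"".join(" .:-=+*#%@"[min(9,v//26)] for v in g[y,330:400]))
```

```text
13.9 [ 0.4865 -0.1969  0.1305] [ 1.7994e+02 -4.0000e-02 -1.5704e+02] [ 0.3 -0.5 -0.6] 0.04 0.0
(0.4865, -0.1972, 0.085, -156.7) [ 0.01 -0.03  4.55] [ 0.06 -0.04 -0.34]
(0.4865, -0.1972, 0.071, -156.7) [ 0.01 -0.03  5.95] [ 0.06 -0.04 -0.34]
tip pred(+.017) [364.21042954 285.0903653 ]
weight head [[33, 125, 231, 230, 213, 226, 211, 72, 36, 27], [39, 103, 210, 245, 253, 234, 233, 207, 198, 52], [25, 71, 159, 214, 229, 243, 249, 237, 217, 132], [34, 70, 150, 199, 192, 215, 221, 203, 154, 125]]
x0=330
262 .................... .....  ...::::::---====+-:..::::..... -+:..::::..
263 ..................... ...........    :+##+-----....::..:.:.-+:-:--::..
264  ................................  :*@@@#++*+::........:...-+---==-:::
265 ..  .. ......................... :*@@@%#***=-........:....:==-==-===--
266 ....................  ...:...  :*@@@##***=-. ..........:..:=:-:--=--=+
267 ...............:.........::. :*@@@%#+++=-.  ..............:-#@#+::::==
268 ...........................:#@@@%#*+*+=.   .-:............:=#@@@%+.:::
269 ............:........... :#@@@@#*++**+   .=+=:............-#%%@@@%%:
[... 4177 characters left out ...]
.... ............ ... .. 
326 .....................:... *@@%##*+=****==....... ... ... .............
327 .:........................*@@%##*++**=-. .......................... ..
328 .........................=%@@%*#*++*+.   .. . ........................
329 .........................*@@%#*#*+**+ ... .............. .. . ........
330 ........................ #@@@@%#*+**=  . ............. . .. ..........
331 :.:....:.................=####@@@@@+: .......... ................... .
332 .......:..................  .-+###%# ........ .............. ... .....
333 ...............................  .-=........... ... ...... ..... .....
334 ......................................:......... .......... .. .......
```

Request:
{"method": "send_rows", "body": {"rows": [[4,[0,0,2],[0,0,-0.3]],[4,[0,0,4],[0,0,-0.3]],[4,[0,0,5.3],[0,0,-0.3]],[4,[0,0,5.7],[0,0,-0.3]],[4,[0,0,5.85],[0,0,-0.3]],[4,[0,0,5.85],[0,0,-0.3]]]}}

```text
time_s: 14.45
position: [0.4873, -0.1973, 0.0732]
eef_rot: [-179.9, 0.1, -156.7]
force: [0.7, -0.7, -0.3]
gripper_width: 0.0399
grasp_force: 0.0
```

Request:
{"method": "send_rows", "body": {"rows": [[2,[0,0,0],[0,0,0]],[1.5,[0,0,0],[0,0,0]],[1,[0,0,0],[0,0,0]],[0.5,[0,0,0],[0,0,0]],[0.5,[0,0,0],[0,0,0]],[0.5,[0,0,0],[0,0,0]],[0.5,[0,0,0],[0,0,0]],[0.5,[0,0,0],[0,0,0]]], "grip_force": 8}}

```text
time_s: 15.12
position: [0.4868, -0.1972, 0.0723]
eef_rot: [-180.0, 0.0, -156.8]
force: [-0.2, 0.1, 2.9]
gripper_width: 0.0099
grasp_force: 8.0
```

Request:
{"method": "send_rows", "body": {"rows": [[0.5,[0,0,0],[0,0,0]],[0.5,[0,0,0],[0,0,0]],[0.5,[-0.06,0,-0.25],[0,0.86,0]],[0.5,[-0.13,0,-0.5],[0,1.72,0]],[0.5,[-0.2,0,-0.75],[0,2.6,0]],[0.5,[-0.28,0,-1.01],[0,3.44,0]],[0.5,[-0.36,0,-1.25],[0,4.3,0]],[0.5,[-0.45,0,-1.5],[0,5.16,0]],[0.5,[-0.54,0,-1.75],[0,6,0]],[0.5,[-0.63,0,-2],[0,6.88,0]],[0.5,[-0.63,0,-2],[0,6.88,0]],[0.5,[-0.63,0,-2],[0,6.88,0]],[0.5,[-0.63,0,-2],[0,6.88,0]]], "grip_force": 60}}

```text
time_s: 16.2
position: [0.4917, -0.1944, 0.0918]
eef_rot: [179.9, -7.0, -156.7]
force: [-6.1, -2.6, -0.9]
gripper_width: 0.009
grasp_force: 60.0
```

Run:
```python
from h import *
go()
S=vision.get_image("scene")
g=cv2.cvtColor(S["frame"],cv2.COLOR_BGR2GRAY)
# expected rim left/right corner px before: left corner (330,282)
print("x0=325")
for y in range(255,335): print(y,"".join(" .:-=+*#%@"[min(9,v//26)] for v in g[y,325:415]))
```

```text
16.2 [ 0.4917 -0.1944  0.0918] [ 179.93   -7.03 -156.72] [-6.1 -2.6 -0.9] 0.009 60.0
x0=325
255 ..................:.....................................................................::
256 :...............................:.............:.........:..........:-::...................
257 :.:...... -**+=:::  .................:............:................::::...................
258 ..........-########++-::..............:..............:..............:::...... ............
259  .......:.:+####%%%%%#*++==::.........................::............::::..................
260   . .......-**#####%%%***+++++++=-:::......:..............................................
261 ..  .......:=++*##%##*==++******++++++==::: .......:.:................................::..
262 :----.......::-=+++++-::::--==++**+=+++++++===::......................................::.:
263 -=---=----:....::--:::......::::---.:-*%%#*+++++++==-:............................:...:...
264 =+-=+=-=------::.:...:::::....    . +@@%#*****==+++**++++==-:.. .................:-:......
265 :--==-==-=+===------=::..........:.:#@#*****==..:::-==
[... 5891 characters left out ...]
......... ....   ..................
328 ..............................=#%@@@@@@@%. .............. ...... ...... ............. ....
329 ........:.....:................:-+####@@@  ... . ... ......... ... .......... ........... 
330 ............:.....................  .:=*+ . . ........  ................. ..  .... .......
331 .............:......................... ......... ..................  .... .. .. ..... ...
332 ..........::...........:......:............... .. . .......... .......................... 
333 ................................:.................. .............. ......... ... ..... ...
334 ................:.....:................:......... ........................... .......... .
```

Request:
{"method": "send_rows", "body": {"rows": [[0.5,[0.08,0,0],[0,0.5,0]],[0.5,[0.1,0,-0.12],[0,0.9,0]],[0.5,[0.12,0,-0.24],[0,1.6,0]],[0.5,[0.15,0,-0.38],[0,2.3,0]],[0.5,[0.15,0,-0.38],[0,2.3,0]],[0.5,[0.15,0,-0.38],[0,2.3,0]]]}}

```text
time_s: 16.75
position: [0.4916, -0.1948, 0.096]
eef_rot: [-180.0, -9.2, -156.7]
force: [-3.2, -1.8, -1.1]
gripper_width: 0.0089
grasp_force: 60.0
```

Request:
{"method": "send_rows", "body": {"rows": [[0.5,[0.12,0,-0.1],[0,0,0]],[0.5,[0.15,0,-0.3],[0,0,0]],[0.5,[0.2,0,-0.6],[0,0,0]],[0.5,[0.25,0,-0.9],[0,0,0]],[0.5,[0.29,0,-1.2],[0,0,0]],[0.5,[0.34,0,-1.5],[0,0,0]],[0.5,[0.39,0,-1.8],[0,0,0]],[0.5,[0.39,0,-1.8],[0,0,0]]]}}

```text
time_s: 17.42
position: [0.4909, -0.1954, 0.1151]
eef_rot: [-179.9, -9.1, -156.7]
force: [-0.1, -0.3, -1.0]
gripper_width: 0.009
grasp_force: 60.0
```

Run:
```python
from h import *
go()
S=vision.get_image("scene")
g=cv2.cvtColor(S["frame"],cv2.COLOR_BGR2GRAY)
print("x0=325")
for y in range(240,334): print(y,"".join(" .:-=+*#%@"[min(9,v//26)] for v in g[y,325:415]))
```

```text
17.42 [ 0.4909 -0.1954  0.1151] [-179.95   -9.13 -156.75] [-0.1 -0.3 -1. ] 0.009 60.0
x0=325
240 :::::::..:.:--==+**%%#**#*+#***:................................ ..:-=-=***#*#*-  ....:-=+
241 ::::::::::::::.::--====++++***+...:.:.......:...:....::.:....:.. .. . . ...:::: .......:  
242 ::.::.....::::.........::::-=-:..:..........:...........:................... . .......::..
243 .:.:.......::.:.............. ....:...................:...................................
244 ...... .....:.:.................:......................:...............:.............. ..:
245 .:.:.......................................:...........................:..................
246 :.:.......:=--::................................:.........................................
247 ..........=*++****+=-::................:..............:............... ...................
248 ..........=**##********++==-:..............:.......:...:.:................................
249  .. ......=***#*****#%#**++++++==-::...................................... ......... .....
250   .  .....-**#******#%#+*******+++++++==-::..........
[... 7222 characters left out ...]
.................. .......  .......
327 ..........:............:.......*@@%##*++**=-.  . ......... ........ ..  ......... .. .... 
328 ..............................=%@@#*#*++*+.  ... .......... .. .........................  
329 ............................. *@@%#***+*** ... . .............. ............... ..........
330 ..............................#@@@@%#*++*=  ............ .. . . ...... ........ ..........
331 ..............................=##*#@@@@@%...... . ... ......... ............. ..  .. .....
332 ....................:........... .-=###%*............. .. ....... ....... . ..............
333 .........:......:...................  .::... .. .. ........ .... ................ . ......
```

Request:
{"method": "send_rows", "body": {"rows": [[0.5,[0.08,0,-0.5],[0,0,0]],[0.5,[0.25,0,-1.5],[0,0,0]],[0.5,[0.5,0,-3],[0,0,0]],[0.5,[0.8,0,-5],[0,0,0]],[0.5,[1.1,0,-7],[0,0,0]],[0.5,[1.4,0,-9],[0,-1.5,0]],[0.5,[1.75,0,-11],[0,-3,0]],[0.5,[2.05,0,-12.8],[0,-4.5,0]],[0.5,[2.2,0,-14],[0,-6,0]],[0.5,[2.35,0,-14.7],[0,-7.5,0]],[0.5,[2.4,0,-15],[0,-8.7,0]],[0.5,[2.4,0,-15],[0,-9.2,0]],[0.5,[2.4,0,-15],[0,-9.2,0]],[0.5,[2.4,0,-15],[0,-9.2,0]],[0.5,[2.4,0,-15],[0,-9.2,0]]]}}

```text
time_s: 18.72
position: [0.4907, -0.1951, 0.2655]
eef_rot: [179.9, -0.0, -156.7]
force: [0.7, 0.0, -1.4]
gripper_width: 0.0093
grasp_force: 60.0
```

Run:
```python
from h import *
go()
S=vision.get_image("scene")
g=cv2.cvtColor(S["frame"],cv2.COLOR_BGR2GRAY)
p=readout.read_state()["position"]
c,s=np.cos(np.radians(-12.3)),np.sin(np.radians(-12.3));Rz=np.array([[c,-s],[s,c]])
cen=p[:2]+.0975*np.array([.918,.396])
for q in [(-.074,-.054),(.074,-.054),(.074,.054),(-.074,.054)]:
    print(q,"rim px if level",proj(S,[*(cen+Rz@q),p[2]+.010]).round(1))
print("x0=325 step2 cols")
for y in range(195,335,2): print(y,"".join(" .:-=+*#%@"[min(9,v//26)] for v in g[y,322:420]))
print("weight")
for y in range(182,232,3): print(y,"".join(" .:-=+*#%@"[min(9,v//26)] for v in g[y,230:275]))
```

```text
18.72 [ 0.4907 -0.1951  0.2655] [ 1.7992e+02 -4.0000e-02 -1.5674e+02] [ 0.7  0.  -1.4] 0.0093 60.0
(-0.074, -0.054) rim px if level [368.  229.3]
(0.074, -0.054) rim px if level [422.  203.4]
(0.074, 0.054) rim px if level [384.1 183.9]
(-0.074, 0.054) rim px if level [331.2 206.5]
x0=325 step2 cols
195  =%%###%##=**+++**=-=+=.............:===+**+===++=::::::::::....:--%@%%%%%@@@@%#*+**++++=:........
197 =%%######*=************............:--.::---=--=++.........:...-+--=+==+***#%%@@@@@%*++++-....... 
199 %%%%#####*=*******####+..............-  -****++++=.............=*====--===--=-:---==+=-=+....... +
201 %#%##%###*=******##*##*+*=:: .......... -#*******=.............-+=+***---:---:-======--==......:-=
203 %%%%#####*=*******#%@@@%##*****+-...... :---*%***=.............:+**%%%@@@@%@@%%%%#**+---:.... =#:-
205 *#%%#####*=+*#%@@@%#*************.......... -****........... ..-****#%%%%%%@@@@@@%%%%%@@*....:*@@@
207 %%%%##%#%@@@%##**+***********#**+......... -***+: ........=##+*******#%%%%%%%%%@@@%@%%%%-....+@#+=
209 %#%%#####%@@@@%*++*************#*:..:......=***=.........:+**++++*+*+*#%%%
[... 6567 characters left out ...]

191 ................+%###*++-........+@%%%#*=:...
194 ................-#%###++=....... =%#***+=-...
197 ................=#%###*+=.:*%%###*++***++-...
200 .......:.......=%#+#%%##**++-:...:*#****+=. -
203 ::......=@@*=+###*++==*#***+......+%#***+--%@
206 .....:.....:--:.-#%#*++*#+++-.....=%#***+=*@%
209 ..:............:.:=*%%##++==......-*#***+=*%#
212 .....:...:....:.:..=%%#*+=........:*#***++=++
215 .......:...........:*%#*+=:........=%#**++==-
218 ...:..:.............=%%#++=........-##***+=: 
221 :...:...........:=+%%%##*++#%%%#*--**#***++- 
224 .:...........:*@@@@%%%%#*+++++++**+=+#***++=.
227 ..........:. *@@@@@@@@%%%%%%%%#%#+=.=%#***+=.
230 ............ :+%%%%%@@@@%%%#**+===:.-##***+=:
```

Request:
{"method": "send_rows", "body": {"rows": [[0.5,[0,0,0],[0,0,0]],[0.5,[0,0,0],[0,0,0]],[0.5,[0,0,0],[0,0,0]],[0.5,[0,0,0],[0,0,0]]]}}

```text
time_s: 19.1
position: [0.4908, -0.1952, 0.2662]
eef_rot: [180.0, 0.0, -156.7]
force: [0.8, -0.1, -1.2]
gripper_width: 0.0092
grasp_force: 60.0
```

```bash
python3 -c "
from h import *
go();print(bot.hand_in())"
```

```text
19.1 [ 0.4908 -0.1952  0.2662] [ 1.7999e+02  1.0000e-02 -1.5674e+02] [ 0.8 -0.1 -1.2] 0.0092 60.0
the job is handed in; nothing more can be done
None
```

I handed the job in at about 19 s, with no verdict returned: the weight hangs on the peg, let go; the top tray is peeled off and held level by its lug, underside about 0.24 m up; the lower trays still stand where they were.

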